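# Unstack the sample dishes onto their colour-matched rests

### The job

Take the stack of four lidded sample dishes apart from the top down, one dish at a time, and set each dish flat inside the low round rest whose rim has the colour of its lid. Set them down rather than dropping them, keep them upright, and leave the brown bottle and the green-capped bottle standing where they are.

Things in the scene. Friction and masses are not known exactly. Their poses are not given: they have to be found in the camera images.
- dish_white_center (a point): Closed rigid round dish, opaque white lid, 26 mm across, 20 mm high, flat top and bottom, about 26 g; at the start at the top of the stack, each dish lying loose on the lid below, up to 4 mm off-centre. Point: middle of the dish, 10 mm above its underside; z is its upright axis, yaw is free. Sides are straight; the lowest 6 mm (clear base) is 1.5 mm smaller all round.
- dish_red_center (a point): Closed rigid round dish, opaque red lid, 40 mm across, 20 mm high, flat top and bottom, about 40 g; at the start second from the top, each dish lying loose on the lid below, up to 4 mm off-centre. Point: middle of the dish, 10 mm above its underside; z is its upright axis, yaw is free. Sides are straight; the lowest 6 mm (clear base) is 1.5 mm smaller all round.
- dish_yellow_center (a point): Closed rigid round dish, opaque yellow lid, 54 mm across, 20 mm high, flat top and bottom, about 54 g; at the start third from the top, each dish lying loose on the lid below, up to 4 mm off-centre. Point: middle of the dish, 10 mm above its underside; z is its upright axis, yaw is free. Sides are straight; the lowest 6 mm (clear base) is 1.5 mm smaller all round.
- dish_blue_center (a point): Closed rigid round dish, opaque blue lid, 68 mm across, 20 mm high, flat top and bottom, about 68 g; at the start at the bottom of the stack, each dish lying loose on the lid below, up to 4 mm off-centre. Point: middle of the dish, 10 mm above its underside; z is its upright axis, yaw is free. Sides are straight; the lowest 6 mm (clear base) is 1.5 mm smaller all round.
- rest_white_floor (a point): Low round dish rest with a white rim and a dark floor, fixed to the worktop; outside 58 mm across and 7 mm high, inside 46 mm across, its flat floor 4 mm above the worktop, so the rim stands 3 mm above the floor. The point is the centre of that floor; z is up. It is the place of the white dish.
- rest_red_floor (a point): Low round dish rest with a red rim and a dark floor, fixed to the worktop; outside 72 mm across and 7 mm high, inside 60 mm across, its flat floor 4 mm above the worktop, so the rim stands 3 mm above the floor. The point is the centre of that floor; z is up. It is the place of the red dish.
- rest_yellow_floor (a point): Low round dish rest with a yellow rim and a dark floor, fixed to the worktop; outside 86 mm across and 7 mm high, inside 74 mm across, its flat floor 4 mm above the worktop, so the rim stands 3 mm above the floor. The point is the centre of that floor; z is up. It is the place of the yellow dish.
- rest_blue_floor (a point): Low round dish rest with a blue rim and a dark floor, fixed to the worktop; outside 100 mm across and 7 mm high, inside 88 mm across, its flat floor 4 mm above the worktop, so the rim stands 3 mm above the floor. The point is the centre of that floor; z is up. It is the place of the blue dish.
- bottle_dark_center (a point): Bystander: loose dark brown bottle with a black-brown cap, 42 mm across, 104 mm high, standing; the point is half-way up (52 mm); z is up.
- bottle_green_center (a point): Bystander: loose clear bottle with a green cap, 46 mm across, 92 mm high, standing; the point is half-way up (46 mm); z is up.

How it is judged:
On the way, in this order (a step that is already met when the one before it is completed fails the run):
1. the white dish lies flat in the white rest, let go, and the dishes below it have not yet been set in their rests (horizontal distance between dish_white_center and rest_white_floor below 0.012 m and z of dish_white_center in the frame of rest_white_floor between 0.008 and 0.0125 m and angle between dish_white_center's own z axis and vertical below 0.1 rad and contact force between the fingers and dish_white below 0.05 N and linear speed of dish_white below 0.03 m/s and horizontal distance between dish_red_center and rest_red_floor above 0.03 m and horizontal distance between dish_yellow_center and rest_yellow_floor above 0.03 m and horizontal distance between dish_blue_center and rest_blue_floor above 0.03 m), for 0.2 s.
2. the red dish lies flat in the red rest, let go, and the dishes below it have not yet been set in their rests (horizontal distance between dish_red_center and rest_red_floor below 0.012 m and z of dish_red_center in the frame of rest_red_floor between 0.008 and 0.0125 m and angle between dish_red_center's own z axis and vertical below 0.1 rad and contact force between the fingers and dish_red below 0.05 N and linear speed of dish_red below 0.03 m/s and horizontal distance between dish_yellow_center and rest_yellow_floor above 0.03 m and horizontal distance between dish_blue_center and rest_blue_floor above 0.03 m), for 0.2 s.
3. the yellow dish lies flat in the yellow rest, let go, and the dishes below it have not yet been set in their rests (horizontal distance between dish_yellow_center and rest_yellow_floor below 0.012 m and z of dish_yellow_center in the frame of rest_yellow_floor between 0.008 and 0.0125 m and angle between dish_yellow_center's own z axis and vertical below 0.1 rad and contact force between the fingers and dish_yellow below 0.05 N and linear speed of dish_yellow below 0.03 m/s and horizontal distance between dish_blue_center and rest_blue_floor above 0.03 m), for 0.2 s.
4. the blue dish lies flat in the blue rest, let go (horizontal distance between dish_blue_center and rest_blue_floor below 0.012 m and z of dish_blue_center in the frame of rest_blue_floor between 0.008 and 0.0125 m and angle between dish_blue_center's own z axis and vertical below 0.1 rad and contact force between the fingers and dish_blue below 0.05 N and linear speed of dish_blue below 0.03 m/s), for 0.2 s.
At the end, for the whole second after the job is handed in: Each of the four dishes lies flat (within 0.1 rad, underside on the floor) inside the rest of its own colour, within 12 mm of its centre (any place inside the rim), released and at rest; they were set there in the order white, red, yellow, blue (all of step 4 and horizontal distance between dish_white_center and rest_white_floor below 0.012 m and z of dish_white_center in the frame of rest_white_floor between 0.008 and 0.0125 m and angle between each of dish_white_center, dish_red_center, dish_yellow_center's own z axis and vertical below 0.1 rad and contact force between the fingers and dish_white below 0.05 N and linear speed of each of dish_white, dish_red, dish_yellow below 0.03 m/s and horizontal distance between dish_red_center and rest_red_floor below 0.012 m and z of dish_red_center in the frame of rest_red_floor between 0.008 and 0.0125 m and contact force between the fingers and dish_red below 0.05 N and horizontal distance between dish_yellow_center and rest_yellow_floor below 0.012 m and z of dish_yellow_center in the frame of rest_yellow_floor between 0.008 and 0.0125 m and contact force between the fingers and dish_yellow below 0.05 N); the robot touches nothing.
It fails at once if a dish was dropped or thrown (falling free by more than about 25 mm) ((contact force between anything else and dish_white below 0.001 N and linear speed of dish_white above 0.7 m/s) or (contact force between anything else and dish_red below 0.001 N and linear speed of dish_red above 0.7 m/s) or (contact force between anything else and dish_yellow below 0.001 N and linear speed of dish_yellow above 0.7 m/s) or (contact force between anything else and dish_blue below 0.001 N and linear speed of dish_blue above 0.7 m/s)).
It fails at once if a dish was tipped over (angle between any of dish_white_center, dish_red_center, dish_yellow_center, dish_blue_center's own z axis and vertical above 0.6 rad).
It fails at once if the dark bottle was pushed away or knocked over (distance of bottle_dark_center from where it was at the start of the episode above 0.02 m or angle between bottle_dark_center's own z axis and vertical above 0.3 rad).
It fails at once if the green bottle was pushed away or knocked over (distance of bottle_green_center from where it was at the start of the episode above 0.02 m or angle between bottle_green_center's own z axis and vertical above 0.3 rad).
It also fails if it takes over 96 s, if anything falls off the work surface, if the arm or the gripper's body presses on something with over 40 N, if the wrist force passes 120 N, or if a joint passes its speed limit or range.

### The arm

A 7-joint arm with a two-finger parallel gripper is mounted at the origin on a cart in front of the work surface, level with it; the furniture and walls round the work are solid. World frame = base frame: x ahead of the robot, y to its left, z up, the work surface at z = 0. Lengths are in m, angles in rad, forces in N, time in s.
With the tool pointing down it reaches from about 0.425 to 1.025 m from the base axis. Payload 9.4 kg.
Tool frame: the origin (TCP) lies at the very end of the fingers, on their centre line; the grasp point (between the pads) lies 19 mm behind it; z points along the fingers, y is the direction in which the jaws open and shut (so a half turn about z gives the same grasp; the last joint's range is limited). The gripper opens to 85 mm and grips with 20 to 120 N. Pads are 22 mm wide; open, the fingers measure 114 mm over their backs; the gripper's body (76 mm by 85 mm) begins 54 mm behind the grasp point. The pads swing forward as they close: fully open they stand 13 mm farther back than shut.
Start: joints at [1.215, 0.599, -0.003, 1.599, 0.002, 0.943, -0.08], TCP at [0.2, -0.697, 0.231] pointing down, gripper open.
Joint ranges: [-2.57, 2.57], [-0.35, 1.97], [-1.29, 1.29], [0.11, 2.56], [-1.05, 4.19], [0.11, 1.86], [-2.63, 2.63]. Speed limits (rad/s): [2.22, 2.22, 3.01, 3.01, 3.14, 3.14, 3.14].

### API

Orientations are given as a unit quaternion [w, x, y, z].
In Python, from station import ctrl gives the robot as it stands. The module is installed in compiled form; this text tells all that it offers.
- The arm moves only by the tool carry_out, never from a script. Its argument "increments" is a list of rows, each a list of 2 entries, a list of its own where there are three numbers: the shift along the tool's x, y, z in units of 25 mm (1.0 is 25 mm), then the turn about the tool's z in rad. In form: [[[x, y, z], roll], ...]. A call has 1 to 12 rows; each row shifts and turns the pose as measured when the row begins, along the tool's axes as they then stand; what a row does not reach is not made up. A row lasts 1/12 s, in which the tool goes at most 41.7 mm and 7.16 degrees, less where a joint would pass 70% of its speed; a pose out of reach is approached as far as the arm can. A call is refused whole if a number of a shift passes 1 or a number of a turn 0.125, either way. A call with a gripper value outside its range is refused whole. "gripper" is the opening, from -1 (shut) to 1 (fully open), set as the call begins (left out, the last holds). The fingers move at their own pace and stop on an object; "force" is the grip in N (left out, the last holds). Time passes only in rows, so rows that do not move let the fingers close. It gives the time, the measured TCP pose, the force and the opening at its end, in the units of the state.
- ctrl.state(): the state, without advancing time (a new reading comes with each control period).
- ctrl.camera(name): name is "side" or "top" or "wrist"; returns (picture, depth): 400x640x3 uint8, red, green, blue; 400x640 float32, m along the optical axis (not along the pixel's ray), 0 where there is no reading.
- ctrl.camera_model(name): a dict with "fov_y" (degrees; the focal length in pixels is half the picture's height over the tangent of half this angle, whatever the lens; pixels are square), "cx", "cy" (the principal point, pixels), "R" (3x3) and "t" (3): a world point X has camera coordinates R X + t. Camera axes: x right, y down, z forward; pixel columns grow to the right and rows downward; lengths in m; the calibration is good to about 2 mm. A picture is of the moment at which its call begins: read the wrist's pose just before it. camera_model takes no time and is no camera call; for the wrist camera it gives the pose at the moment of the call.
- ctrl.hand_in(): hands the job in, once; it reports no verdict.
The state is a dict: "clock": time; "q": joint angles; "qd": joint speeds; "joint_efforts": joint torques, N m; "tcp_pos": TCP position; "ee_rot": TCP orientation; "force": force on the tool from outside, world axes, zero at the start; "torque": the same for the moment, N m; "opening": finger opening in m.
Only numpy, scipy, OpenCV 4.12 (cv2) and the standard library are available. Lean on these libraries where they do the work, as an engineer would, in place of code of your own. Each camera call takes 0.05 s, during which the arm holds its last target. There are 200 camera calls.

## Working session

There is one attempt and no reset: what is moved stays moved. The work goes in short steps, Python scripts to look and compute and a tool call to move; the robot and the scene stay as the last step left them, time stands still between calls to the robot, and variables do not carry over. Pictures are saved under pics/ and viewed, about 12 in all and at most 16, crops included, and the job is handed in when it is done.

Besides the shell and the picture viewer there is one more tool, called after "Emit:" in YAML: its name, and indented under it one key for each argument. carry_out: Moves the arm, as the interface text tells. Its arguments: {"type":"object","properties":{"increments":{"type":"array","items":{"type":"array"}},"gripper":{"type":"number"},"force":{"type":"number"}},"required":["increments"]}

```bash
mkdir -p pics
cat > h.py <<'E'
import numpy as np,cv2
from station import ctrl
def snap(n,f=None):
    m=ctrl.camera_model(n);p,d=ctrl.camera(n)
    if f: cv2.imwrite('pics/'+f,p[:,:,::-1])
    return m,p,d
def cloud(m,d):
    f=200/np.tan(np.radians(m['fov_y'])/2)
    v,u=np.mgrid[0:400,0:640]
    c=np.stack([(u-m['cx'])/f*d,(v-m['cy'])/f*d,d],-1)
    return (c-np.array(m['t']))@np.array(m['R'])
E
python3 - <<'E'
from h import *
s=ctrl.state();print({k:np.round(v,3) for k,v in s.items()})
for n in('top','side'):
    m,p,d=snap(n,n+'0.png');np.savez(n+'0.npz',p=p,d=d,X=cloud(m,d));print(n,m)
E
```

```text
{'clock': np.float64(0.0), 'q': array([ 1.215,  0.6  , -0.003,  1.6  ,  0.002,  0.943, -0.08 ]), 'qd': array([-0.001, -0.001,  0.   , -0.   ,  0.002, -0.001, -0.   ]), 'joint_efforts': array([ 1.0000e-03, -7.7646e+01,  1.5650e+00, -2.5801e+01,  1.2000e-02,
        9.0000e-03,  0.0000e+00]), 'tcp_pos': array([ 0.199, -0.697,  0.23 ]), 'ee_rot': array([-0.001,  0.99 ,  0.139, -0.   ]), 'force': array([ 0.116, -0.439, -0.652]), 'torque': array([0.027, 0.012, 0.027]), 'opening': np.float64(0.085)}
top {'fov_y': 43.94468724452787, 'cx': 323.0682162537524, 'cy': 205.3800878775087, 'R': array([[ 0.00276352, -0.99969566,  0.02451445],
       [-0.99569808, -0.00502126, -0.0925209 ],
       [ 0.09261584, -0.0241533 , -0.99540892]]), 't': array([0.01311985, 0.55386612, 1.15398876])}
side {'fov_y': 43.25044721067522, 'cx': 309.8908482671226, 'cy': 194.21227376273598, 'R': array([[ 9.87020551e-01, -1.60592211e-01,  7.57170339e-04],
       [-8.53990514e-02, -5.28854894e-01, -8.44404822e-01],
       [ 1.36005271e-01,  8.33380251e-01, -5.35705072e-01]]), 't': array([-0.52887801,  0.12567745,  1.13963842])}
```

View pics/top0.png

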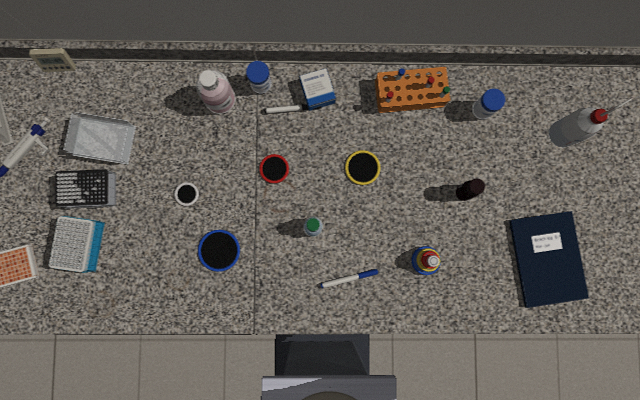

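View pics/side0.png

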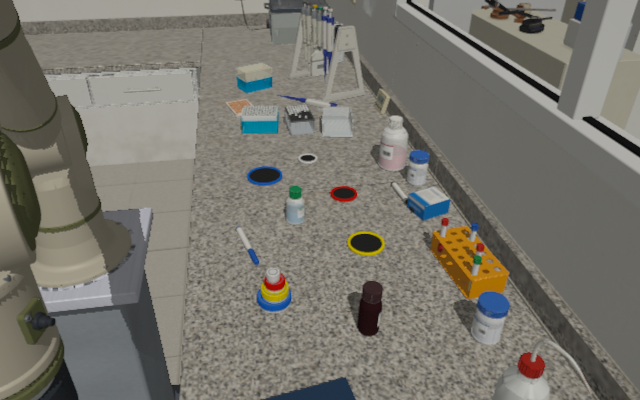

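Top view: stack at (426,261), white rest (187,194), red rest (274,168), yellow (362,167), blue (218,250), dark bottle (472,189), green (313,227). The side view agrees.

```bash
cat >> h.py <<'E'
from scipy.optimize import least_squares
def masks(p):
    h=cv2.cvtColor(p,cv2.COLOR_RGB2HSV);H,S,V=[h[...,i].astype(int) for i in range(3)]
    c=S>120
    return {'white':(S<45)&(V>140),'red':c&((H<8)|(H>172))&(V>70),'yellow':c&(H>20)&(H<35)&(V>90),'blue':c&(H>105)&(H<130)&(V>70)}
def circ(P,r=None):
    f=lambda a:np.hypot(P[:,0]-a[0],P[:,1]-a[1])-(r or a[2])
    s=least_squares(f,[*P[:,:2].mean(0),r or .03],loss='soft_l1',f_scale=.001);return s.x,np.std(s.fun)
E
python3 - <<'E'
from h import *
rest={'white':(187,194,18),'red':(274,168,20),'yellow':(362,167,24),'blue':(218,250,27)}
z=np.load('top0.npz');p,d,X=z['p'],z['d'],z['X'];M=masks(p);v,u=np.mgrid[0:400,0:640]
for k,(a,b,r) in rest.items():
    m=M[k]&(np.hypot(u-a,v-b)<r)&(d>0);P=X[m];print('rest',k,m.sum(),circ(P),np.median(P[:,2]))
w=(np.hypot(u-428,v-261)<22)&(d>0)
for k,zz in zip(rest,(.08,.06,.04,.02)):
    m=M[k]&w&(abs(X[...,2]-zz)<.008);P=X[m]
    print('dish',k,m.sum(), np.round(P[:,:2].min(0),3),np.round(P[:,:2].max(0),3),np.median(P[:,2]) if len(P) else 0)
for n,a,b in(('dark',474,187),('green',313,226)):
    m=(np.hypot(u-a,v-b)<16)&(X[...,2]>.05)&(d>0);P=X[m];print(n,m.sum(),P[:,:2].min(0),P[:,:2].max(0),P[:,2].max())
z=np.load('side0.npz');p,d,X=z['p'],z['d'],z['X'];M=masks(p)
rs={'white':(308,158,14),'red':(344,194,18),'yellow':(366,243,22),'blue':(265,175,22)}
for k,(a,b,r) in rs.items():
    m=M[k]&(np.hypot(u-a,v-b)<r)&(d>0);P=X[m];print('Srest',k,m.sum(),circ(P),np.median(P[:,2]))
w=(np.hypot(u-274,v-290)<32)&(d>0)
for k,zz,r in zip(rs,(.07,.05,.03,.01),(.013,.02,.027,.034)):
    m=M[k]&w&(X[...,2]<zz+.005)&(X[...,2]>zz-.01);P=X[m];print('Sdish',k,m.sum(),circ(P,r))
for n in('top0','side0'):
    p=cv2.imread(f'pics/{n}.png');c=p[225:295,385:465] if n=='top0' else p[255:320,235:315]
    cv2.imwrite(f'pics/{n}c.png',cv2.resize(c,None,fx=6,fy=6,interpolation=2))
a=cv2.imread('pics/top0c.png');b=cv2.imread('pics/side0c.png');b=cv2.resize(b,(a.shape[1],a.shape[0]))
cv2.imwrite('pics/crop0.png',cv2.resize(np.hstack([a,b]),(800,350)))
E
```

```text
rest white 174 (array([0.58147134, 0.34408426, 0.02659477]), np.float64(0.004714147359848181)) 0.005845396313386458
rest red 239 (array([0.64566114, 0.1347486 , 0.03265836]), np.float64(0.0022150525810812425)) 0.005785293105448934
rest yellow 275 (array([ 0.65013689, -0.080933  ,  0.03968686]), np.float64(0.001973028274292652)) 0.005579298480614947
rest blue 338 (array([0.44728368, 0.26405577, 0.04655696]), np.float64(0.002113935557542603)) 0.0057428410949397195
dish white 67 [ 0.413 -0.244] [ 0.435 -0.223] 0.07926895780993891
dish red 56 [ 0.41  -0.248] [ 0.446 -0.214] 0.05963531192544157
dish yellow 50 [ 0.402 -0.26 ] [ 0.451 -0.218] 0.03828644171734827
dish blue 72 [ 0.392 -0.258] [ 0.456 -0.198] 0.019362608737320666
dark 353 [ 0.57051287 -0.34737275] [ 0.6107828  -0.30875328] 0.10594793639068908
green 299 [0.48230625 0.01821606] [0.52639061 0.05996005] 0.09631478940074417
Srest white 128 (array([0.58344493, 0.35048668, 0.03316213]), np.float64(0.013502556133494034)) 0.000572167694941668
Srest red 180 (array([0.64653269, 0.13096406, 0.03228208]), np.float64(0.004515177342855736)) 0.0042378381486065445
Srest yellow 315 (array([ 0.65111902, -0.08436277,  0.04006258]), np.float64(0.00426543613406538)) 0.00449559764274584
Srest blue 204 (array([0.44875415, 0.26091905, 0.04604313]), np.float64(0.004713385130945969)) 0.0038415215505831464
Sdish white 47 (array([ 0.42529959, -0.23478399,  0.013     ]), np.float64(0.0011596244974933392))
Sdish red 63 (array([ 0.42769192, -0.23280178,  0.02      ]), np.float64(0.0011800776057498677))
Sdish yellow 81 (array([ 0.42683712, -0.2329081 ,  0.027     ]), np.float64(0.0011145949993996047))
Sdish blue 94 (array([ 0.42474156, -0.23215835,  0.034     ]), np.float64(0.016851929434994934))
```

View pics/crop0.png

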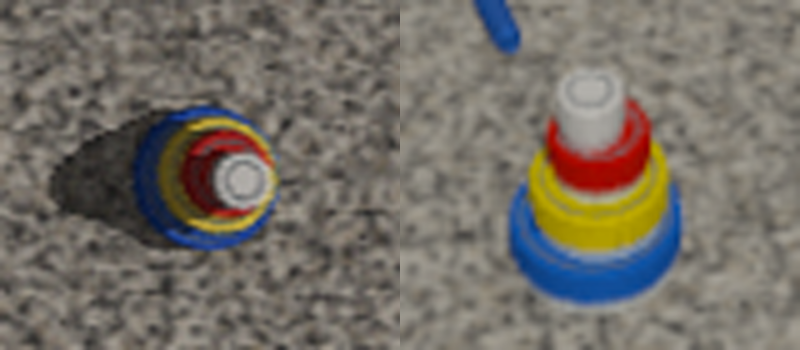

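Stack order agrees: white near (0.425,-0.234). First I turn the tool square to the world axes and move across.

Emit:
carry_out:
  increments:
    - [[0, 0, 0], 0.093]
    - [[0, 0, 0], 0.093]
    - [[0, 0, 0], 0.093]
    - [[0.5, -1, 0], 0]
    - [[0.5, -1, 0], 0]
    - [[0.5, -1, 0], 0]
    - [[0.5, -1, 0], 0]
    - [[0.5, -1, 0], 0]
    - [[0.5, -1, 0], 0]
    - [[0.5, -1, 0], 0]
    - [[0.5, -1, 0], 0]
    - [[0.5, -1, 0], 0]
  gripper: 1
  force: 20

```text
clock: 1.1
tcp_pos: [0.3127, -0.4672, 0.2246]
ee_rot: [-0.003, 1.0, -0.013, -0.004]
force: [-0.0, 0.3, 0.1]
opening: 0.0856
```

Emit:
carry_out:
  increments:
    - [[0.45, -0.95, 0], -0.013]
    - [[0.45, -0.95, 0], -0.013]
    - [[0.45, -0.95, 0], 0]
    - [[0.45, -0.95, 0], 0]
    - [[0.45, -0.95, 0], 0]
    - [[0.45, -0.95, 0], 0]
    - [[0.45, -0.95, 0], 0]
    - [[0.45, -0.95, 0], 0]
    - [[0.45, -0.95, 0], 0]
    - [[0.45, -0.8, 0], 0]
    - [[0, 0, 0], 0]
    - [[0, 0, 0], 0]

```text
clock: 2.1
tcp_pos: [0.4309, -0.214, 0.2238]
ee_rot: [-0.006, 1.0, 0.006, -0.005]
force: [-0.0, -0.3, -0.5]
opening: 0.0856
```

Run:
```python
from h import *
s=ctrl.state();print(s['tcp_pos'],s['ee_rot'],s['q'])
m,p,d=snap('wrist','w1.png');X=cloud(m,d);np.savez('w1.npz',p=p,d=d,X=X);print(m)
m2,p2,d2=snap('side','s1.png')
M=masks(p)
for k,zz,r in zip(M,(.08,.06,.04,.02),(.013,.02,.027,.034)):
    mm=M[k]&(abs(X[...,2]-zz)<.006)&(np.hypot(X[...,0]-.425,X[...,1]+.233)<.045);P=X[mm]
    if len(P): print(k,mm.sum(),P.min(0),P.max(0),P[:,:2].mean(0))
```

```text
[ 0.43090421 -0.21399015  0.22378707] [-0.00555118  0.99995618  0.00558132 -0.00506624] [ 0.33528135  0.32565761  0.01603892  2.14449142 -0.01897644  0.68493886
 -1.19434421]
{'fov_y': 63.27980606110346, 'cx': 320.9416750218382, 'cy': 202.9770657427382, 'R': array([[ 0.01102823, -0.99986699, -0.01201612],
       [-0.94175178, -0.01442518,  0.33599927],
       [-0.33612791,  0.00761072, -0.94178559]]), 't': array([-0.21519029,  0.36214452,  0.51844799])}
white 501 [ 0.41482415 -0.24395242  0.0753531 ] [ 0.43974374 -0.21977323  0.08102236] [ 0.42741671 -0.23196104]
red 533 [ 0.41297148 -0.24958774  0.0540101 ] [ 0.44971374 -0.21026507  0.06518268] [ 0.43759121 -0.22735918]
yellow 537 [ 0.4048196  -0.25676498  0.0341352 ] [ 0.4559702  -0.2047501   0.04589013] [ 0.44007786 -0.22969022]
blue 505 [ 0.39418142 -0.26266083  0.01404115] [ 0.46090032 -0.19643931  0.02494753] [ 0.44050406 -0.22402394]
```

View pics/w1.png

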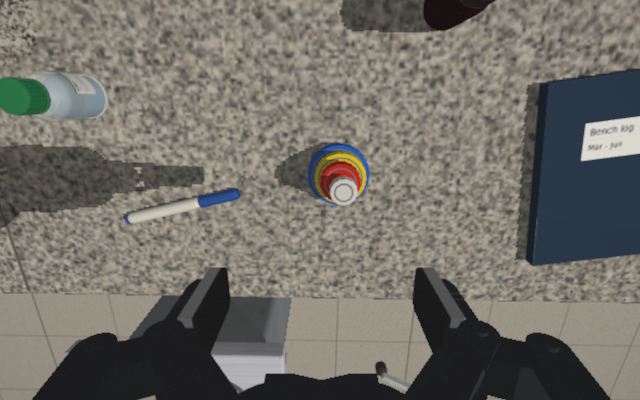

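View pics/s1.png

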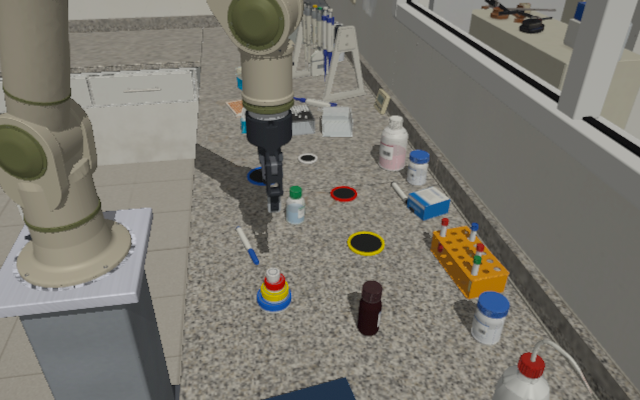

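Wrist view: stack centred near (342,185) between open fingers at (222,285)/(428,285). Side view confirms the arm is clear above. Descend part-way.

Emit:
carry_out:
  increments:
    - [[-0.16, 0.72, 0], 0]
    - [[0, 0, 0.7], 0]
    - [[0, 0, 0.7], 0]
    - [[0, 0, 0.7], 0]
    - [[0, 0, 0.7], 0]
    - [[0, 0, 0.7], 0]
    - [[0, 0, 0.5], 0]
    - [[0, 0, 0], 0]
    - [[0, 0, 0], 0]

```text
clock: 2.95
tcp_pos: [0.4209, -0.2446, 0.1205]
ee_rot: [-0.003, 1.0, -0.004, -0.004]
force: [1.8, -0.6, -0.5]
opening: 0.0855
```

```bash
cat >> h.py <<'E'
def tips(X,p,s):
    t=np.array(s['tcp_pos']);D=X-t
    for sg in(1,-1):
        m=(p.max(-1)<70)&(abs(D[...,0])<.016)&(sg*D[...,1]>0)&(abs(D[...,1])<.065)&(D[...,2]>-.03)&(D[...,2]<.08)
        P=D[m]
        if len(P): print('finger',sg,m.sum(),'x',np.percentile(P[:,0],[2,98]),'y',np.percentile(P[:,1],[2,98]),'z',np.percentile(P[:,2],[1,5]))
def dishes(X,p,d,c,levels,R=.045):
    M=masks(p)
    for k,zz in levels.items():
        mm=M[k]&(d>0)&(abs(X[...,2]-zz)<.005)&(np.hypot(X[...,0]-c[0],X[...,1]-c[1])<R);P=X[mm]
        if len(P): a=np.percentile(P,[1,99],axis=0);print(k,mm.sum(),'x',a[:,0],'y',a[:,1],'mid',a.mean(0))
E
python3 - <<'E'
from h import *
np.set_printoptions(precision=4,suppress=True)
s=ctrl.state();print(s['tcp_pos'],s['ee_rot'])
m,p,d=snap('wrist','w2.png');X=cloud(m,d)
tips(X,p,s);dishes(X,p,d,(.428,-.231),{'white':.08,'red':.06,'yellow':.04,'blue':.02})
E
```

```text
[ 0.4209 -0.2446  0.1205] [-0.003   1.     -0.0041 -0.0044]
finger 1 9658 x [-0.0057  0.0151] y [0.0027 0.0644] z [0.0156 0.0246]
finger -1 10028 x [-0.0061  0.0144] y [-0.0644 -0.0025] z [0.0161 0.0247]
white 440 x [0.4289 0.4393] y [-0.2439 -0.2209] mid [ 0.4341 -0.2324  0.0776]
red 1103 x [0.4193 0.4492] y [-0.2488 -0.2117] mid [ 0.4343 -0.2302  0.0577]
yellow 1044 x [0.4111 0.4554] y [-0.2564 -0.205 ] mid [ 0.4332 -0.2307  0.0376]
blue 889 x [0.4074 0.4605] y [-0.2627 -0.1973] mid [ 0.434  -0.23    0.0175]
```

View pics/w2.png

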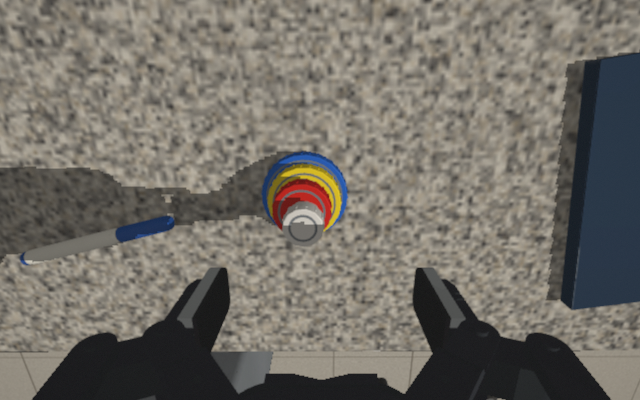

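Stack at (303,225) in the wrist view, so the tool is about 12 mm off in y. Fingertips when open stand ~14 mm behind the TCP, as expected. Correct, then check.

Emit:
carry_out:
  increments:
    - [[0.11, -0.24, 0], 0]
    - [[0.11, -0.24, 0], 0]
    - [[0, 0, 0], 0]
    - [[0, 0, 0], 0]

```text
clock: 3.33
tcp_pos: [0.428, -0.2329, 0.1233]
ee_rot: [-0.002, 1.0, -0.005, -0.002]
force: [-0.1, -0.5, -0.2]
opening: 0.0854
```

Emit:
carry_out:
  increments:
    - [[-0.03, 0, 0.5], 0]
    - [[-0.03, 0, 0.5], 0]
    - [[0, 0, 0.5], 0]
    - [[0, 0, 0.5], 0]
    - [[0, 0, 0.25], 0]
    - [[0, 0, 0], 0]
    - [[0, 0, 0], 0]
  gripper: 0.2

```text
clock: 3.92
tcp_pos: [0.4299, -0.2322, 0.0689]
ee_rot: [-0.001, 1.0, -0.003, 0.002]
force: [0.7, 0.2, -0.1]
opening: 0.0514
```

Emit:
carry_out:
  increments:
    - [[-0.12, 0, 0.1], 0]
    - [[0, 0, 0], 0]
    - [[0, 0, 0], 0]

```text
clock: 4.17
tcp_pos: [0.4273, -0.2324, 0.0676]
ee_rot: [-0.0, 1.0, -0.003, 0.003]
force: [-0.7, 0.3, -0.1]
opening: 0.0511
```

Emit:
carry_out:
  increments:
    - [[0, 0, 0], 0]
    - [[0, 0, 0], 0]
    - [[0, 0, 0], 0]
    - [[0, 0, 0], 0]
    - [[0, 0, 0], 0]
    - [[0, 0, 0], 0]
  gripper: -1
  force: 25

```text
clock: 4.67
tcp_pos: [0.4277, -0.2328, 0.069]
ee_rot: [0.0, 1.0, -0.003, 0.004]
force: [0.8, -0.7, -0.4]
opening: 0.0231
```

Run:
```python
from h import *
s=ctrl.state();print(s['tcp_pos'],s['ee_rot'],s['force'],s['opening'])
m,p,d=snap('wrist');m2,p2,d2=snap('side')
X=cloud(m,d);tips(X,p,s);dishes(X,p,d,(.428,-.231),{'white':.08,'red':.06,'yellow':.04,'blue':.02})
a=p[100:400,170:470];b=cv2.resize(p2[230:320,225:325],(330,300),interpolation=2)
cv2.imwrite('pics/g1.png',np.hstack([a,b])[:,:,::-1])
```

```text
[ 0.42774045 -0.23277602  0.06900038] [ 3.28574497e-04  9.99988404e-01 -3.21012140e-03  3.57478712e-03] [ 0.84478673 -0.70086994 -0.4095044 ] 0.023099122982132445
finger 1 11768 x [-0.00819065  0.01416315] y [0.0030644  0.05586375] z [0.009941   0.02552914]
finger -1 11620 x [-0.00822379  0.01380898] y [-0.05405208 -0.00301254] z [0.01088426 0.02665601]
white 38 x [0.43834838 0.44030888] y [-0.23504178 -0.2277946 ] mid [ 0.43932863 -0.23141819  0.07745682]
red 1416 x [0.43071583 0.44927798] y [-0.24812681 -0.21211798] mid [ 0.4399969  -0.2301224   0.05755867]
yellow 1557 x [0.42121305 0.45536398] y [-0.25647869 -0.20498955] mid [ 0.43828852 -0.23073412  0.03763996]
blue 1377 x [0.41424789 0.46051467] y [-0.2625241  -0.19716438] mid [ 0.43738128 -0.22984424  0.01755064]
```

View pics/g1.png

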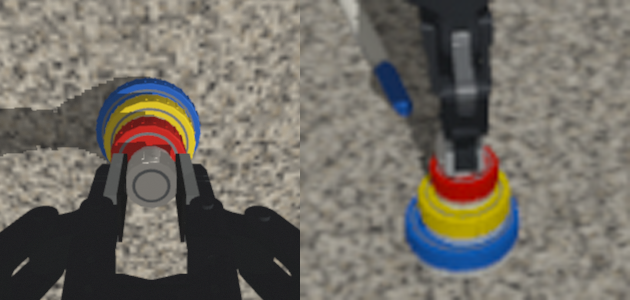

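Emit:
carry_out:
  increments:
    - [[0, 0, -0.3], 0]
    - [[0, 0, -0.3], 0]
    - [[0, 0, -0.3], 0]
    - [[0, 0, -0.3], 0]
    - [[0, 0, 0], 0]
    - [[0, 0, 0], 0]

```text
clock: 5.27
tcp_pos: [0.4275, -0.2328, 0.1028]
ee_rot: [0.0, 1.0, -0.003, 0.004]
force: [-0.5, -0.3, -0.9]
opening: 0.0233
```

Run:
```python
from h import *
np.set_printoptions(precision=4,suppress=True)
s=ctrl.state();print(s['tcp_pos'],s['ee_rot'],s['force'],s['opening'])
m,p,d=snap('wrist');m2,p2,d2=snap('side')
X=cloud(m,d);dishes(X,p,d,(.428,-.231),{'white':.11,'red':.06,'yellow':.04,'blue':.02})
a=p[100:400,170:470];b=cv2.resize(p2[230:320,225:325],(330,300),interpolation=2)
cv2.imwrite('pics/g2.png',np.hstack([a,b])[:,:,::-1])
```

```text
[ 0.4275 -0.2328  0.1028] [ 0.0004  1.     -0.0032  0.0038] [-0.5073 -0.3367 -0.9462] 0.023341154334339493
white 64 x [0.4374 0.4401] y [-0.2352 -0.2135] mid [ 0.4387 -0.2243  0.1099]
red 2242 x [0.4166 0.4489] y [-0.2488 -0.2118] mid [ 0.4328 -0.2303  0.0578]
yellow 1187 x [0.4154 0.4553] y [-0.2565 -0.2048] mid [ 0.4354 -0.2307  0.0376]
blue 1024 x [0.4085 0.4604] y [-0.2625 -0.1971] mid [ 0.4345 -0.2298  0.0176]
```

View pics/g2.png

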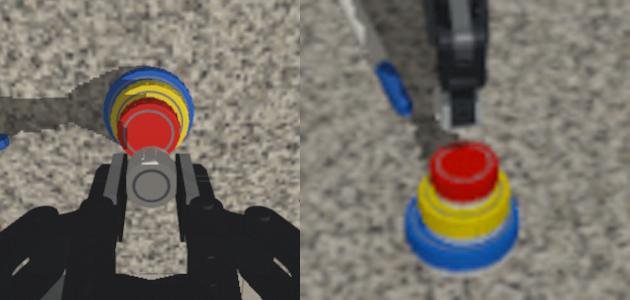

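White dish held, stack undisturbed (g2: white between the pads at (150,180), red lid exposed). Carry it to the white rest.

Emit:
carry_out:
  increments:
    - [[0, 0, -0.7], 0]
    - [[0, 0, -0.9], 0]
    - [[0, 0, -0.9], 0]
    - [[0, -0.4, -0.9], 0]
    - [[0.2, -0.7, -0.3], 0]
    - [[0.27, -1, -0.02], 0]
    - [[0.27, -1, -0.02], 0]
    - [[0.27, -1, -0.02], 0]
    - [[0.27, -1, -0.02], 0]
    - [[0.27, -1, -0.02], 0]
    - [[0.27, -1, -0.02], 0]
    - [[0.27, -1, -0.02], 0]

```text
clock: 6.37
tcp_pos: [0.4796, -0.0281, 0.1999]
ee_rot: [0.0, 1.0, -0.01, 0.001]
force: [-0.3, -0.4, -0.5]
opening: 0.0233
```

Emit:
carry_out:
  increments:
    - [[0.27, -1, -0.02], 0]
    - [[0.27, -1, -0.02], 0]
    - [[0.27, -1, -0.02], 0]
    - [[0.27, -1, -0.02], 0]
    - [[0.27, -1, -0.02], 0]
    - [[0.27, -1, -0.02], 0]
    - [[0.27, -1, -0.02], 0]
    - [[0.27, -1, -0.02], 0]
    - [[0.27, -1, -0.02], 0]
    - [[0.27, -1, -0.02], 0]
    - [[0.2, -0.6, 0], 0]
    - [[0, 0, 0], 0]

```text
clock: 7.37
tcp_pos: [0.5565, 0.2559, 0.1987]
ee_rot: [0.001, 1.0, -0.006, -0.004]
force: [0.2, 0.5, -1.3]
opening: 0.0234
```

Emit:
carry_out:
  increments:
    - [[0.25, -0.9, 0], 0]
    - [[0.25, -0.9, 0], 0]
    - [[0.25, -0.8, 0], 0]
    - [[0.2, -0.5, 0], 0]
    - [[0, 0, 0.3], 0]
    - [[0, 0, 0.5], 0]
    - [[0, 0, 0.5], 0]
    - [[0, 0, 0.5], 0]
    - [[0, 0, 0.5], 0]
    - [[0, 0, 0.3], 0]
    - [[0, 0, 0], 0]
    - [[0, 0, 0], 0]

```text
clock: 8.37
tcp_pos: [0.5754, 0.3198, 0.1196]
ee_rot: [0.008, 1.0, -0.01, -0.01]
force: [0.7, 0.4, -0.9]
opening: 0.0233
```

```bash
cat > rest.py <<'E'
from h import *
import sys
np.set_printoptions(precision=4,suppress=True)
k=sys.argv[1];c=np.array(eval(sys.argv[2]));R={'white':.029,'red':.036,'yellow':.043,'blue':.05}[k]
s=ctrl.state();print(s['tcp_pos'],s['ee_rot'],s['force'],s['opening'],s['q'][6])
m,p,d=snap('wrist',f'rest_{k}.png');X=cloud(m,d)
M=masks(p)[k]&(d>0)&(X[...,2]>.004)&(X[...,2]<.011)&(np.hypot(*(np.moveaxis(X[...,:2],-1,0)-c[:,None,None]))<R+.02)
P=X[M];print('rest',M.sum(),circ(P,R-.003),P.min(0),P.max(0))
D=X-s['tcp_pos'];M=masks(p)[k]&(d>0)&(D[...,2]>0)&(D[...,2]<.03)
if M.sum(): P=D[M];print('held dish rel tcp',M.sum(),P.min(0),P.max(0))
E
python3 rest.py white .582,.344
```

```text
[0.5754 0.3198 0.1196] [ 0.0076  0.9999 -0.0097 -0.0099] [ 0.6846  0.3968 -0.8937] 0.02328621698791308 -2.1647225318860017
rest 1201 (array([0.5852, 0.346 , 0.026 ]), np.float64(0.0015670804620881824)) [0.5569 0.318  0.004 ] [0.6138 0.3743 0.0076]
held dish rel tcp 34 [ 0.0086 -0.0107  0.0029] [0.0124 0.0265 0.0187]
```

View pics/rest_white.png

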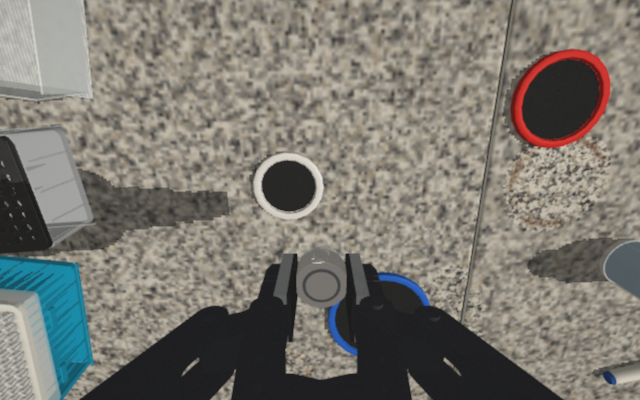

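White rest clear at (289,186), dish held upright above. Align and lower.

Emit:
carry_out:
  increments:
    - [[0.2, -0.5, 0], 0]
    - [[0.2, -0.5, 0], 0]
    - [[0, 0, 0.5], 0]
    - [[0, 0, 0.6], 0]
    - [[0, 0, 0.6], 0]
    - [[0, 0, 0.6], 0]
    - [[0, 0, 0.6], 0]
    - [[0, 0, 0.4], 0]
    - [[0, 0, 0.2], 0]
    - [[0, 0, 0], 0]
    - [[0, 0, 0], 0]

```text
clock: 9.33
tcp_pos: [0.5886, 0.3535, 0.0279]
ee_rot: [0.004, 1.0, -0.007, -0.006]
force: [-0.3, 0.2, 0.3]
opening: 0.0231
```

Emit:
carry_out:
  increments:
    - [[-0.1, 0.25, 0], 0]
    - [[0, 0, 0.15], 0]
    - [[0, 0, 0.15], 0]
    - [[0, 0, 0.1], 0]
    - [[0, 0, 0], 0]
    - [[0, 0, 0], 0]

```text
clock: 9.83
tcp_pos: [0.5873, 0.3471, 0.02]
ee_rot: [0.003, 1.0, -0.008, -0.004]
force: [0.7, 0.0, 0.1]
opening: 0.0229
```

Emit:
carry_out:
  increments:
    - [[-0.05, 0, 0.1], 0]
    - [[0, 0, 0.1], 0]
    - [[0, 0, 0.1], 0]
    - [[0, 0, 0], 0]
    - [[0, 0, 0], 0]

```text
clock: 10.25
tcp_pos: [0.5863, 0.3475, 0.0127]
ee_rot: [0.002, 1.0, -0.008, -0.003]
force: [-1.0, -0.0, 2.0]
opening: 0.0235
```

Emit:
carry_out:
  increments:
    - [[0, 0, 0.04], 0]
    - [[0, 0, 0], 0]

```text
clock: 10.42
tcp_pos: [0.5865, 0.3475, 0.0129]
ee_rot: [0.002, 1.0, -0.008, -0.003]
force: [0.2, 0.5, -0.9]
opening: 0.0235
```

Emit:
carry_out:
  increments:
    - [[0, 0, 0], 0]
    - [[0, 0, 0], 0]
    - [[0, 0, 0], 0]
    - [[0, 0, 0], 0]
  gripper: 0.2

```text
clock: 10.75
tcp_pos: [0.5866, 0.3478, 0.0126]
ee_rot: [0.002, 1.0, -0.008, -0.003]
force: [0.4, 0.5, 0.5]
opening: 0.0513
```

Emit:
carry_out:
  increments:
    - [[0, 0, -0.4], 0]
    - [[0, 0, -0.6], 0]
    - [[0, 0, -0.8], 0]
    - [[0, 0, -0.9], 0]
    - [[0, 0, -0.9], 0]
    - [[0, 0, -0.9], 0]
    - [[0, 0, 0], 0]

```text
clock: 11.33
tcp_pos: [0.5869, 0.3479, 0.1348]
ee_rot: [0.002, 1.0, -0.008, -0.004]
force: [0.8, 0.4, -0.3]
opening: 0.0513
```

Run:
```python
from h import *
np.set_printoptions(precision=4,suppress=True)
s=ctrl.state();print(s['tcp_pos'],s['ee_rot'],s['force'],s['opening'])
m,p,d=snap('wrist');X=cloud(m,d);c=(.586,.347)
dishes(X,p,d,c,{'white':.024},.025)
M=masks(p)
for k,R in(('white',.029),('red',.036),('blue',.05)):
    mm=M[k]&(d>0)&(X[...,2]>.004)&(X[...,2]<.011);P=X[mm]
    if len(P): print(k,mm.sum(),circ(P,R-.003),P.min(0),P.max(0))
cv2.imwrite('pics/p1.png',p[:,:,::-1])
```

```text
[0.5869 0.3479 0.1348] [ 0.0024  1.     -0.0076 -0.0036] [ 0.8257  0.4008 -0.2654] 0.051306746790708055
white 624 x [0.5743 0.5978] y [0.3368 0.3604] mid [0.586  0.3486 0.0221]
white 1994 (array([0.6096, 0.3939, 0.026 ]), np.float64(0.07109198562646177)) [0.3645 0.0083 0.004 ] [0.7351 0.5959 0.011 ]
red 1745 (array([0.6484, 0.137 , 0.033 ]), np.float64(0.00170273681088072)) [0.6134 0.1008 0.004 ] [0.6834 0.1722 0.0076]
blue 782 (array([0.45  , 0.2652, 0.047 ]), np.float64(0.05600947406024716)) [0.3635 0.0164 0.004 ] [0.4993 0.3149 0.011 ]
```

View pics/p1.png

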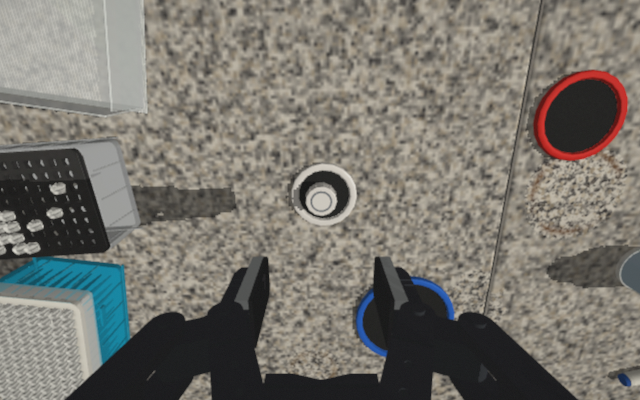

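White dish flat inside its rest (p1 at (322,197)), ~3 mm off centre. Back for the red.

Emit:
carry_out:
  increments:
    - [[0, 0, -0.8], 0]
    - [[-0.1, 0.5, -0.8], 0]
    - [[-0.25, 0.9, -0.4], 0]
    - [[-0.27, 1, -0.03], 0]
    - [[-0.27, 1, -0.03], 0]
    - [[-0.27, 1, -0.03], 0]
    - [[-0.27, 1, -0.03], 0]
    - [[-0.27, 1, -0.03], 0]
    - [[-0.27, 1, -0.03], 0]
    - [[-0.27, 1, -0.03], 0]
    - [[-0.27, 1, -0.03], 0]
    - [[-0.27, 1, -0.03], 0]
  gripper: 0.8

```text
clock: 12.38
tcp_pos: [0.5072, 0.0843, 0.1957]
ee_rot: [0.001, 1.0, -0.002, -0.005]
force: [0.7, -1.0, -0.4]
opening: 0.077
```

Emit:
carry_out:
  increments:
    - [[-0.27, 1, -0.03], 0]
    - [[-0.27, 1, -0.03], 0]
    - [[-0.27, 1, -0.03], 0]
    - [[-0.27, 1, -0.03], 0]
    - [[-0.27, 1, -0.03], 0]
    - [[-0.27, 1, -0.03], 0]
    - [[-0.27, 1, -0.03], 0]
    - [[-0.27, 1, -0.03], 0]
    - [[-0.27, 1, -0.03], 0]
    - [[-0.2, 0.6, 0], 0]
    - [[0, 0, 0], 0]

```text
clock: 13.3
tcp_pos: [0.4294, -0.1716, 0.2053]
ee_rot: [0.002, 1.0, -0.005, -0.007]
force: [-0.2, -0.4, 0.2]
opening: 0.0769
```

Emit:
carry_out:
  increments:
    - [[0, 0.7, 0], 0]
    - [[0, 0.7, 0], 0]
    - [[0, 0.5, 0], 0]
    - [[0, 0.15, 0.5], 0]
    - [[0, 0, 0.8], 0]
    - [[0, 0, 0.8], 0]
    - [[0, 0, 0.8], 0]
    - [[0, 0, 0.6], 0]
    - [[0, 0, 0.3], 0]
    - [[0, 0, 0], 0]
    - [[0, 0, 0], 0]

```text
clock: 14.22
tcp_pos: [0.4291, -0.2204, 0.1084]
ee_rot: [0.001, 1.0, -0.004, -0.005]
force: [0.2, -0.2, -0.8]
opening: 0.0767
```

Emit:
carry_out:
  increments:
    - [[0, 0.2, 0], 0]
    - [[0, 0.2, 0], 0]
    - [[0, 0, 0.4], 0]
    - [[0, 0, 0.5], 0]
    - [[0, 0, 0.5], 0]
    - [[0, 0, 0.4], 0]
    - [[0, 0, 0], 0]
    - [[0, 0, 0], 0]

```text
clock: 14.88
tcp_pos: [0.4319, -0.2337, 0.0648]
ee_rot: [0.003, 1.0, -0.005, -0.001]
force: [0.1, 0.6, 0.2]
opening: 0.0772
```

Run:
```python
from h import *
np.set_printoptions(precision=4,suppress=True)
s=ctrl.state();print(s['tcp_pos'],s['ee_rot'],s['force'],s['opening'])
m,p,d=snap('wrist');X=cloud(m,d)
dishes(X,p,d,(.428,-.231),{'red':.058,'yellow':.04,'blue':.02})
```

```text
[ 0.4319 -0.2337  0.0648] [ 0.003   1.     -0.0051 -0.0006] [0.0888 0.6009 0.2075] 0.07718656281241269
red 3701 x [0.4115 0.4491] y [-0.2484 -0.2119] mid [ 0.4303 -0.2302  0.0567]
yellow 1693 x [0.4177 0.4553] y [-0.2565 -0.205 ] mid [ 0.4365 -0.2307  0.0376]
blue 1433 x [0.4146 0.4605] y [-0.2624 -0.1972] mid [ 0.4376 -0.2298  0.0176]
```

Emit:
carry_out:
  increments:
    - [[-0.08, -0.12, 0.2], 0]
    - [[0, 0, 0.25], 0]
    - [[0, 0, 0.2], 0]
    - [[0, 0, 0], 0]
    - [[0, 0, 0], 0]

```text
clock: 15.35
tcp_pos: [0.4306, -0.2309, 0.0487]
ee_rot: [0.004, 1.0, -0.005, 0.001]
force: [0.2, -1.0, -0.1]
opening: 0.0766
```

Emit:
carry_out:
  increments:
    - [[0, 0, 0.06], 0]
    - [[0, 0, 0], 0]
    - [[0, 0, 0], 0]
    - [[0, 0, 0], 0]
    - [[0, 0, 0], 0]
    - [[0, 0, 0], 0]
  gripper: -1
  force: 25

```text
clock: 15.85
tcp_pos: [0.4308, -0.2309, 0.0476]
ee_rot: [0.004, 1.0, -0.005, 0.001]
force: [0.4, 0.1, -0.6]
opening: 0.0376
```

Emit:
carry_out:
  increments:
    - [[0, 0, -0.3], 0]
    - [[0, 0, -0.4], 0]
    - [[0, 0, -0.4], 0]
    - [[0, 0, -0.4], 0]
    - [[0, 0, 0], 0]
    - [[0, 0, 0], 0]

```text
clock: 16.35
tcp_pos: [0.4306, -0.2307, 0.0896]
ee_rot: [0.004, 1.0, -0.005, 0.001]
force: [0.6, 0.6, -0.7]
opening: 0.0375
```

Run:
```python
from h import *
np.set_printoptions(precision=4,suppress=True)
s=ctrl.state();print(s['tcp_pos'],s['ee_rot'],s['force'],s['opening'])
m,p,d=snap('wrist','g3.png');X=cloud(m,d)
D=X-s['tcp_pos'];M=masks(p)['red']&(d>0)&(abs(D[...,2])<.03);P=D[M];print('held',M.sum(),np.percentile(P,[1,50,99],axis=0))
dishes(X,p,d,(.428,-.231),{'yellow':.038,'blue':.02})
```

```text
[ 0.4306 -0.2307  0.0896] [ 0.0038  1.     -0.0052  0.0014] [ 0.6334  0.5793 -0.7265] 0.03745118121636047
held 4897 [[-0.0192 -0.0172  0.0004]
 [ 0.003   0.001   0.0111]
 [ 0.0186  0.0189  0.0125]]
yellow 3075 x [0.4181 0.4552] y [-0.256  -0.2055] mid [ 0.4367 -0.2307  0.037 ]
blue 1157 x [0.4111 0.4605] y [-0.2623 -0.1972] mid [ 0.4358 -0.2298  0.0176]
```

View pics/g3.png

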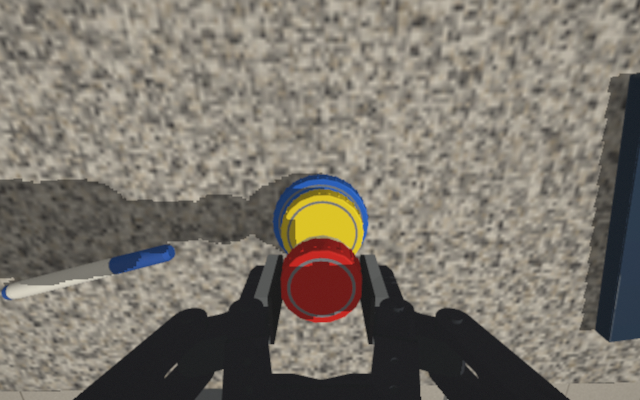

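Red held level at (321,285), yellow/blue undisturbed. Carry to red rest.

Emit:
carry_out:
  increments:
    - [[0, 0, -0.8], 0]
    - [[0, 0, -0.9], 0]
    - [[0.1, -0.3, -0.9], 0]
    - [[0.4, -0.7, -0.8], 0]
    - [[0.59, -1, -0.1], 0]
    - [[0.59, -1, -0.03], 0]
    - [[0.59, -1, -0.03], 0]
    - [[0.59, -1, -0.03], 0]
    - [[0.59, -1, -0.03], 0]
    - [[0.59, -1, -0.03], 0]
    - [[0.59, -1, -0.03], 0]
    - [[0.59, -1, -0.03], 0]

```text
clock: 17.4
tcp_pos: [0.5639, -0.0038, 0.1813]
ee_rot: [0.004, 1.0, -0.012, -0.002]
force: [0.2, -0.7, -0.2]
opening: 0.0373
```

Emit:
carry_out:
  increments:
    - [[0.59, -1, -0.03], 0]
    - [[0.59, -1, -0.03], 0]
    - [[0.59, -1, -0.03], 0]
    - [[0.59, -1, -0.03], 0]
    - [[0.5, -0.8, 0], 0]
    - [[0.2, -0.4, 0], 0]
    - [[0, 0, 0], 0]
    - [[0, 0, 0], 0]

```text
clock: 18.07
tcp_pos: [0.6458, 0.1385, 0.1771]
ee_rot: [0.004, 1.0, -0.008, -0.006]
force: [-0.8, -0.2, -0.3]
opening: 0.0371
```

Emit:
carry_out:
  increments:
    - [[0.1, 0, 0.6], 0]
    - [[0, 0, 0.8], 0]
    - [[0, 0, 0.8], 0]
    - [[0, 0, 0.8], 0]
    - [[0, 0, 0.6], 0]
    - [[0, 0, 0.4], 0]
    - [[0, 0, 0], 0]
    - [[0, 0, 0], 0]

```text
clock: 18.73
tcp_pos: [0.6422, 0.1214, 0.0747]
ee_rot: [0.007, 1.0, -0.015, -0.007]
force: [-0.4, -0.3, -0.1]
opening: 0.0377
```

```bash
python3 rest.py red .648,.137
```

```text
[0.6422 0.1214 0.0747] [ 0.0072  0.9998 -0.0145 -0.0071] [-0.3543 -0.2681 -0.1415] 0.03769526431215643 -1.8280222915614293
rest 1849 (array([0.6485, 0.1358, 0.033 ]), np.float64(0.001631310630741888)) [0.6148 0.101  0.004 ] [0.6841 0.1709 0.0075]
held dish rel tcp 4861 [-0.0211 -0.0179  0.    ] [0.0195 0.0202 0.0143]
```

Emit:
carry_out:
  increments:
    - [[0.13, -0.29, 0], 0]
    - [[0.13, -0.29, 0], 0]
    - [[0, 0, 0.4], 0]
    - [[0, 0, 0.5], 0]
    - [[0, 0, 0.4], 0]
    - [[0, 0, 0.3], 0]
    - [[0, 0, 0.2], 0]
    - [[0, 0, 0], 0]
    - [[0, 0, 0], 0]

```text
clock: 19.53
tcp_pos: [0.6507, 0.1375, 0.0274]
ee_rot: [0.007, 1.0, -0.014, -0.005]
force: [0.2, -0.2, -0.2]
opening: 0.0373
```

Emit:
carry_out:
  increments:
    - [[-0.08, 0.04, 0.2], 0]
    - [[0, 0, 0.2], 0]
    - [[0, 0, 0.1], 0]
    - [[0, 0, 0.05], 0]
    - [[0, 0, 0], 0]
    - [[0, 0, 0], 0]

```text
clock: 20.03
tcp_pos: [0.6485, 0.1356, 0.0127]
ee_rot: [0.007, 1.0, -0.015, -0.005]
force: [0.9, 1.0, -0.1]
opening: 0.0377
```

Emit:
carry_out:
  increments:
    - [[0, 0, 0.06], 0]
    - [[0, 0, 0], 0]
    - [[0, 0, 0], 0]

```text
clock: 20.28
tcp_pos: [0.649, 0.1357, 0.0119]
ee_rot: [0.006, 1.0, -0.015, -0.004]
force: [-0.1, 0.1, 0.5]
opening: 0.0376
```

Emit:
carry_out:
  increments:
    - [[0, 0, 0], 0]
    - [[0, 0, 0], 0]
    - [[0, 0, 0], 0]
    - [[0, 0, 0], 0]
    - [[0, 0, 0], 0]
  gripper: 0.6

```text
clock: 20.7
tcp_pos: [0.6494, 0.1359, 0.0124]
ee_rot: [0.006, 1.0, -0.015, -0.004]
force: [0.2, 0.5, 0.3]
opening: 0.0688
```

Emit:
carry_out:
  increments:
    - [[0, 0, -0.4], 0]
    - [[0, 0, -0.6], 0]
    - [[0, 0, -0.8], 0]
    - [[0, 0, -0.9], 0]
    - [[0, 0, -0.9], 0]
    - [[0, 0, -0.9], 0]
    - [[0, 0, -0.9], 0]
    - [[0, 0, -0.5], 0]
    - [[0, 0, 0], 0]

```text
clock: 21.45
tcp_pos: [0.6497, 0.1374, 0.1707]
ee_rot: [0.006, 1.0, -0.015, -0.004]
force: [0.7, 0.2, 0.3]
opening: 0.0686
```

Run:
```python
from h import *
np.set_printoptions(precision=4,suppress=True)
s=ctrl.state();print(s['tcp_pos'],s['ee_rot'],s['force'],s['opening'])
m,p,d=snap('wrist','p2.png');X=cloud(m,d);M=masks(p)
dishes(X,p,d,(.6485,.136),{'red':.023},.028)
w=(np.hypot(X[...,0]-.6485,X[...,1]-.136)<.019)&(d>0);A=X[w];A=A[A[:,2]>.018];print('tilt',np.linalg.lstsq(np.c_[A[:,:2],np.ones(len(A))],A[:,2],rcond=None)[0],len(A))
for k,R,c in(('yellow',.043,(.65,-.081)),):
    mm=M[k]&(d>0)&(X[...,2]>.003)&(X[...,2]<.011)&(np.hypot(X[...,0]-c[0],X[...,1]-c[1])<.06);P=X[mm]
    if len(P): print(k,mm.sum(),circ(P,R-.003),P.min(0),P.max(0))
```

```text
[0.6497 0.1374 0.1707] [ 0.0064  0.9999 -0.0146 -0.0044] [0.6926 0.2454 0.346 ] 0.06863830680627066
red 1212 x [0.6299 0.6674] y [0.1188 0.1559] mid [0.6486 0.1373 0.0215]
tilt [ 9.4062 -0.2593 -5.9799] 3719
yellow 1645 (array([ 0.653 , -0.0788,  0.04  ]), np.float64(0.0018695575761634574)) [ 0.6112 -0.122   0.003 ] [ 0.6947 -0.0367  0.0071]
```

View pics/p2.png

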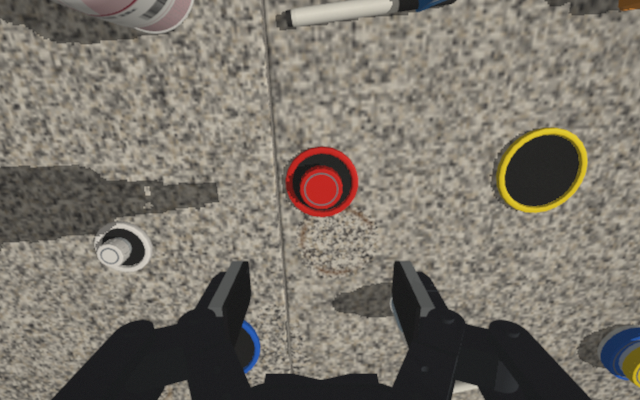

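Red sits flat in its rest (322,185), white still fine at (115,252). Next yellow.

Emit:
carry_out:
  increments:
    - [[-0.3, 0.5, -0.4], -0.015]
    - [[-0.6, 1, -0.1], -0.015]
    - [[-0.6, 1, -0.03], 0]
    - [[-0.6, 1, -0.03], 0]
    - [[-0.6, 1, -0.03], 0]
    - [[-0.6, 1, -0.03], 0]
    - [[-0.6, 1, -0.03], 0]
    - [[-0.6, 1, -0.03], 0]
    - [[-0.6, 1, -0.03], 0]
    - [[-0.6, 1, -0.03], 0]
    - [[-0.6, 1, -0.03], 0]
    - [[-0.6, 1, -0.03], 0]
  gripper: 1

```text
clock: 22.5
tcp_pos: [0.4666, -0.1536, 0.1854]
ee_rot: [0.005, 1.0, 0.008, -0.011]
force: [0.2, -0.3, 1.3]
opening: 0.0851
```

Emit:
carry_out:
  increments:
    - [[-0.6, 1, -0.03], 0]
    - [[-0.6, 1, -0.03], 0]
    - [[-0.5, 0.8, 0], 0]
    - [[-0.2, 0.3, 0], 0]
    - [[0, 0, 0], 0]
    - [[0, 0, 0], 0]

```text
clock: 23.0
tcp_pos: [0.4107, -0.2391, 0.185]
ee_rot: [0.004, 1.0, 0.003, -0.016]
force: [0.5, -0.2, 0.5]
opening: 0.0853
```

Emit:
carry_out:
  increments:
    - [[0.4, -0.2, 0], 0]
    - [[0.3, -0.14, 0.3], 0]
    - [[0, 0, 0.7], 0]
    - [[0, 0, 0.8], 0]
    - [[0, 0, 0.8], 0]
    - [[0, 0, 0.6], 0]
    - [[0, 0, 0.4], 0]
    - [[0, 0, 0], 0]
    - [[0, 0, 0], 0]

```text
clock: 23.75
tcp_pos: [0.4413, -0.2149, 0.0859]
ee_rot: [0.002, 1.0, 0.015, -0.013]
force: [-0.3, -0.1, 0.6]
opening: 0.0855
```

Run:
```python
from h import *
np.set_printoptions(precision=4,suppress=True)
s=ctrl.state();print(s['tcp_pos'],s['ee_rot'],s['force'],s['opening'],s['q'])
m,p,d=snap('wrist');X=cloud(m,d)
dishes(X,p,d,(.428,-.231),{'yellow':.038,'blue':.018})
```

```text
[ 0.4413 -0.2149  0.0859] [ 0.0017  0.9998  0.0148 -0.0126] [-0.2764 -0.1287  0.6052] 0.08545947299570988 [ 0.3056  0.5673  0.0342  2.237  -0.0186  0.3602 -1.1891]
yellow 4484 x [0.4044 0.4551] y [-0.2553 -0.2055] mid [ 0.4297 -0.2304  0.0369]
blue 1317 x [0.4097 0.4607] y [-0.2624 -0.197 ] mid [ 0.4352 -0.2297  0.0165]
```

Emit:
carry_out:
  increments:
    - [[-0.2, 0.27, 0], 0.015]
    - [[-0.2, 0.27, 0], 0.015]
    - [[0, 0, 0], 0]
    - [[0, 0, 0], 0]

```text
clock: 24.13
tcp_pos: [0.433, -0.2292, 0.0881]
ee_rot: [0.002, 1.0, -0.001, -0.011]
force: [1.0, 0.3, -0.5]
opening: 0.0856
```

Emit:
carry_out:
  increments:
    - [[-0.12, 0.05, 0.3], 0]
    - [[0, 0, 0.5], 0]
    - [[0, 0, 0.5], 0]
    - [[0, 0, 0.5], 0]
    - [[0, 0, 0.4], 0]
    - [[0, 0, 0], 0]
    - [[0, 0, 0], 0]

```text
clock: 24.72
tcp_pos: [0.4283, -0.2334, 0.0319]
ee_rot: [0.004, 1.0, -0.003, -0.008]
force: [-0.3, 0.2, 0.2]
opening: 0.0854
```

Emit:
carry_out:
  increments:
    - [[0, -0.1, 0.15], 0]
    - [[0, 0, 0.1], 0]
    - [[0, 0, 0], 0]
    - [[0, 0, 0], 0]

```text
clock: 25.05
tcp_pos: [0.4284, -0.2311, 0.0263]
ee_rot: [0.004, 1.0, -0.003, -0.007]
force: [0.4, -0.4, -0.2]
opening: 0.0854
```

Emit:
carry_out:
  increments:
    - [[0, 0, 0.03], 0]
    - [[0, 0, 0], 0]
    - [[0, 0, 0], 0]
    - [[0, 0, 0], 0]
    - [[0, 0, 0], 0]
    - [[0, 0, 0], 0]
  gripper: -1
  force: 25

```text
clock: 25.55
tcp_pos: [0.4291, -0.2312, 0.0268]
ee_rot: [0.004, 1.0, -0.003, -0.006]
force: [0.4, 0.5, -1.3]
opening: 0.0517
```

Emit:
carry_out:
  increments:
    - [[0, 0, -0.3], 0]
    - [[0, 0, -0.4], 0]
    - [[0, 0, -0.4], 0]
    - [[0, 0, -0.4], 0]
    - [[0, 0, 0], 0]
    - [[0, 0, 0], 0]

```text
clock: 26.05
tcp_pos: [0.4294, -0.2309, 0.0686]
ee_rot: [0.004, 1.0, -0.003, -0.006]
force: [0.3, 0.3, 0.1]
opening: 0.0514
```

Run:
```python
from h import *
np.set_printoptions(precision=4,suppress=True)
s=ctrl.state();print(s['tcp_pos'],s['ee_rot'],s['force'],s['opening'])
m,p,d=snap('wrist','g4.png');X=cloud(m,d)
D=X-s['tcp_pos'];M=masks(p)['yellow']&(d>0)&(abs(D[...,2])<.03);P=D[M];print('held',M.sum(),np.percentile(P,[1,50,99],axis=0))
dishes(X,p,d,(.428,-.231),{'blue':.018})
```

```text
[ 0.4294 -0.2309  0.0686] [ 0.0044  1.     -0.003  -0.006 ] [0.2628 0.2964 0.0513] 0.05135186423395075
held 9004 [[-0.0245 -0.0235  0.0018]
 [ 0.0044  0.001   0.012 ]
 [ 0.0265  0.0256  0.0133]]
blue 3521 x [0.4214 0.4603] y [-0.2618 -0.1977] mid [ 0.4409 -0.2297  0.0169]
```

View pics/g4.png

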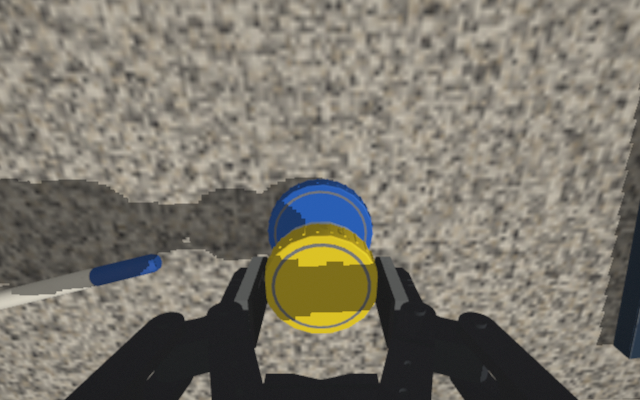

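Yellow held level (321,285), blue untouched. Carry to yellow rest.

Emit:
carry_out:
  increments:
    - [[0, 0, -0.7], 0]
    - [[0.2, -0.1, -0.8], 0]
    - [[0.6, -0.4, -0.6], 0]
    - [[0.9, -0.6, -0.03], 0]
    - [[0.95, -0.65, -0.03], 0]
    - [[0.95, -0.65, -0.03], 0]
    - [[0.95, -0.65, -0.03], 0]
    - [[0.95, -0.65, -0.03], 0]
    - [[0.95, -0.65, -0.03], 0]
    - [[0.9, -0.6, -0.03], 0]
    - [[0.6, -0.4, 0], 0]
    - [[0, 0, 0], 0]

```text
clock: 27.1
tcp_pos: [0.6346, -0.0919, 0.1196]
ee_rot: [0.003, 1.0, -0.006, -0.01]
force: [-0.6, 0.8, -0.1]
opening: 0.0515
```

Emit:
carry_out:
  increments:
    - [[0, 0, 0], 0]
    - [[0, 0, 0], 0]

```text
clock: 27.27
tcp_pos: [0.6341, -0.0909, 0.118]
ee_rot: [0.003, 1.0, -0.005, -0.011]
force: [-0.1, 0.2, -0.5]
opening: 0.0516
```

```bash
python3 rest.py yellow .653,-.079
```

```text
[ 0.6341 -0.0909  0.118 ] [ 0.003   0.9999 -0.0047 -0.0114] [-0.0712  0.1631 -0.5107] 0.051551528869874755 -1.4590970370658602
rest 2035 (array([ 0.653, -0.08 ,  0.04 ]), np.float64(0.0016388093903000986)) [ 0.6109 -0.1224  0.004 ] [ 0.6948 -0.0376  0.0075]
held dish rel tcp 8992 [-0.027  -0.0249  0.    ] [0.0276 0.0268 0.0142]
```

Emit:
carry_out:
  increments:
    - [[0.33, -0.2, 0], 0]
    - [[0.33, -0.2, 0], 0]
    - [[0, 0, 0.3], 0]
    - [[0, 0, 0.6], 0]
    - [[0, 0, 0.7], 0]
    - [[0, 0, 0.6], 0]
    - [[0, 0, 0.4], 0]
    - [[0, 0, 0.2], 0]
    - [[0, 0, 0], 0]
    - [[0, 0, 0], 0]

```text
clock: 28.15
tcp_pos: [0.6487, -0.0853, 0.0434]
ee_rot: [0.004, 1.0, -0.008, -0.011]
force: [-0.1, -0.1, -0.6]
opening: 0.0517
```

Emit:
carry_out:
  increments:
    - [[0.16, -0.18, 0], 0]
    - [[0, 0, 0.3], 0]
    - [[0, 0, 0.3], 0]
    - [[0, 0, 0.3], 0]
    - [[0, 0, 0.1], 0]
    - [[0, 0, 0], 0]
    - [[0, 0, 0], 0]

```text
clock: 28.73
tcp_pos: [0.6542, -0.0805, 0.018]
ee_rot: [0.004, 1.0, -0.008, -0.01]
force: [-1.8, 0.7, -0.4]
opening: 0.0517
```

Emit:
carry_out:
  increments:
    - [[-0.03, 0, 0.12], 0]
    - [[0, 0, 0.1], 0]
    - [[0, 0, 0.07], 0]
    - [[0, 0, 0], 0]
    - [[0, 0, 0], 0]

```text
clock: 29.15
tcp_pos: [0.6535, -0.0808, 0.0107]
ee_rot: [0.004, 1.0, -0.008, -0.009]
force: [-0.4, 0.6, -0.6]
opening: 0.051
```

Emit:
carry_out:
  increments:
    - [[0, 0, 0], 0]
    - [[0, 0, 0], 0]
    - [[0, 0, 0], 0]
    - [[0, 0, 0], 0]
    - [[0, 0, 0], 0]
  gripper: 1

```text
clock: 29.57
tcp_pos: [0.6537, -0.0809, 0.011]
ee_rot: [0.004, 1.0, -0.008, -0.009]
force: [-0.7, 0.4, -1.1]
opening: 0.0854
```

Emit:
carry_out:
  increments:
    - [[0, 0, -0.4], 0]
    - [[0, 0, -0.6], 0]
    - [[0, 0, -0.8], 0]
    - [[0, 0, -0.9], 0]
    - [[0, 0, -0.9], 0]
    - [[0, 0, -0.5], 0]
    - [[0, 0, 0], 0]

```text
clock: 30.15
tcp_pos: [0.6548, -0.0802, 0.1204]
ee_rot: [0.004, 1.0, -0.008, -0.01]
force: [0.0, -0.2, -0.5]
opening: 0.0854
```

Run:
```python
from h import *
np.set_printoptions(precision=4,suppress=True)
s=ctrl.state();print(s['tcp_pos'],s['ee_rot'],s['force'],s['opening'])
m,p,d=snap('wrist','p3.png');X=cloud(m,d)
dishes(X,p,d,(.653,-.08),{'yellow':.023},.032)
```

```text
[ 0.6548 -0.0802  0.1204] [ 0.0038  0.9999 -0.0083 -0.0099] [ 0.0259 -0.2076 -0.4591] 0.0853758488630719
yellow 3192 x [0.6289 0.6793] y [-0.1043 -0.0546] mid [ 0.6541 -0.0794  0.0217]
```

View pics/p3.png

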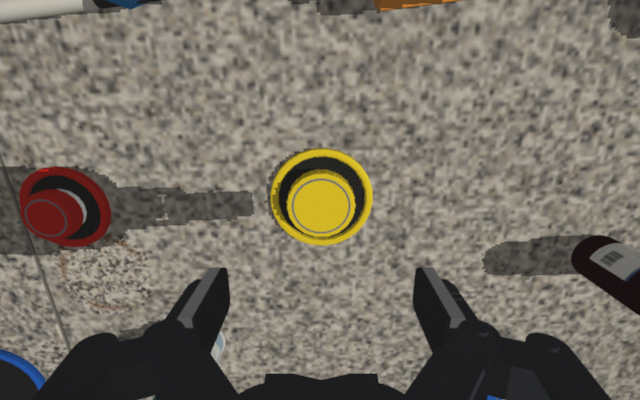

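Yellow flat and centred in its rest (321,205). Now blue.

Emit:
carry_out:
  increments:
    - [[-0.4, 0.25, -0.6], -0.008]
    - [[-0.8, 0.5, -0.4], -0.008]
    - [[-0.95, 0.63, -0.03], 0]
    - [[-0.95, 0.63, -0.03], 0]
    - [[-0.95, 0.63, -0.03], 0]
    - [[-0.95, 0.63, -0.03], 0]
    - [[-0.95, 0.63, -0.03], 0]
    - [[-0.95, 0.63, -0.03], 0]
    - [[-0.95, 0.63, -0.03], 0]
    - [[-0.6, 0.4, 0], 0]
    - [[0, 0, 0], 0]
    - [[0, 0, 0], 0]

```text
clock: 31.2
tcp_pos: [0.43, -0.2205, 0.1481]
ee_rot: [0.001, 1.0, 0.002, -0.015]
force: [0.4, 0.6, -0.3]
opening: 0.0856
```

Emit:
carry_out:
  increments:
    - [[-0.05, 0.3, 0], 0]
    - [[0, 0, 0.4], 0]
    - [[0, 0, 0.7], 0]
    - [[0, 0, 0.7], 0]
    - [[0, 0, 0.6], 0]
    - [[0, 0, 0.4], 0]
    - [[0, 0, 0], 0]
    - [[0, 0, 0], 0]

```text
clock: 31.87
tcp_pos: [0.4348, -0.2274, 0.0732]
ee_rot: [0.001, 1.0, 0.006, -0.013]
force: [-0.8, 0.4, -0.7]
opening: 0.0854
```

Run:
```python
from h import *
np.set_printoptions(precision=4,suppress=True)
s=ctrl.state();print(s['tcp_pos'],s['ee_rot'],s['force'],s['opening'])
m,p,d=snap('wrist');X=cloud(m,d)
dishes(X,p,d,(.428,-.231),{'blue':.018})
tips(X,p,s)
```

```text
[ 0.4348 -0.2274  0.0732] [ 0.0015  0.9999  0.0064 -0.0131] [-0.8319  0.3872 -0.6986] 0.0854257497873219
blue 6817 x [0.396  0.4599] y [-0.2611 -0.1985] mid [ 0.428  -0.2298  0.0173]
finger 1 9523 x [-0.006   0.0152] y [0.0025 0.0645] z [0.0152 0.0239]
finger -1 9266 x [-0.0046  0.0159] y [-0.0641 -0.0023] z [0.0164 0.0243]
```

Emit:
carry_out:
  increments:
    - [[-0.2, 0.09, 0], 0.006]
    - [[0, 0, 0.3], 0.006]
    - [[0, 0, 0.5], 0]
    - [[0, 0, 0.5], 0]
    - [[0, 0, 0.4], 0]
    - [[0, 0, 0.2], 0]
    - [[0, 0, 0], 0]
    - [[0, 0, 0], 0]

```text
clock: 32.58
tcp_pos: [0.4312, -0.2314, 0.0269]
ee_rot: [0.003, 1.0, -0.001, -0.009]
force: [0.6, -0.7, 0.2]
opening: 0.0854
```

Emit:
carry_out:
  increments:
    - [[-0.1, -0.05, 0.2], 0]
    - [[0, 0, 0.25], 0]
    - [[0, 0, 0.25], 0]
    - [[0, 0, 0.1], 0]
    - [[0, 0, 0], 0]
    - [[0, 0, 0], 0]

```text
clock: 33.08
tcp_pos: [0.4289, -0.2306, 0.0064]
ee_rot: [0.004, 1.0, -0.001, -0.008]
force: [0.5, -0.5, 0.5]
opening: 0.0854
```

Emit:
carry_out:
  increments:
    - [[0, 0, 0.1], 0]
    - [[0, 0, 0], 0]
    - [[0, 0, 0], 0]

```text
clock: 33.33
tcp_pos: [0.429, -0.2307, 0.0037]
ee_rot: [0.004, 1.0, -0.001, -0.008]
force: [0.5, -0.2, 0.6]
opening: 0.0854
```

Emit:
carry_out:
  increments:
    - [[0, 0, 0], 0]
    - [[0, 0, 0], 0]
    - [[0, 0, 0], 0]
    - [[0, 0, 0], 0]
    - [[0, 0, 0], 0]
  gripper: -1
  force: 30

```text
clock: 33.75
tcp_pos: [0.4292, -0.2308, 0.0045]
ee_rot: [0.004, 1.0, -0.001, -0.007]
force: [0.4, 1.0, -1.1]
opening: 0.0654
```

Emit:
carry_out:
  increments:
    - [[0, 0, -0.3], 0]
    - [[0, 0, -0.4], 0]
    - [[0, 0, -0.4], 0]
    - [[0, 0, -0.4], 0]
    - [[0, 0, 0], 0]
    - [[0, 0, 0], 0]

```text
clock: 34.25
tcp_pos: [0.4296, -0.2305, 0.0463]
ee_rot: [0.004, 1.0, -0.001, -0.007]
force: [-0.4, -0.3, -1.7]
opening: 0.0652
```

Run:
```python
from h import *
np.set_printoptions(precision=4,suppress=True)
s=ctrl.state();print(s['tcp_pos'],s['ee_rot'],s['force'],s['opening'])
m,p,d=snap('wrist','g5.png');X=cloud(m,d)
D=X-s['tcp_pos'];M=masks(p)['blue']&(d>0)&(abs(D[...,2])<.04)&(abs(D[...,1])<.05);P=D[M];print('held',M.sum(),np.percentile(P,[1,50,99],axis=0))
```

```text
[ 0.4296 -0.2305  0.0463] [ 0.004   1.     -0.0011 -0.0071] [-0.4439 -0.2891 -1.7197] 0.06518896601992057
held 14215 [[-0.0329 -0.0302  0.0046]
 [ 0.003   0.001   0.0144]
 [ 0.0313  0.032   0.0156]]
```

Blue held level by the numbers. Lift high and carry over to the blue rest.

Emit:
carry_out:
  increments:
    - [[0, 0, -0.8], 0]
    - [[0, 0, -0.9], 0]
    - [[0, 0, -0.9], 0]
    - [[0.1, -0.1, -0.9], 0]
    - [[0.2, -0.3, -0.9], 0]
    - [[0.2, -0.6, -0.8], 0]
    - [[0.2, -0.9, -0.2], 0]
    - [[0.15, -1, -0.03], 0]
    - [[0.15, -1, -0.03], 0]
    - [[0.15, -1, -0.03], 0]
    - [[0.1, -1, -0.03], 0]
    - [[0.1, -1, -0.03], 0]

```text
clock: 35.3
tcp_pos: [0.465, -0.0556, 0.1865]
ee_rot: [0.004, 1.0, -0.007, -0.01]
force: [-0.8, -0.4, -0.1]
opening: 0.0652
```

Emit:
carry_out:
  increments:
    - [[0, -1, -0.03], 0]
    - [[0, -1, -0.03], 0]
    - [[0, -1, -0.03], 0]
    - [[0, -1, -0.03], 0]
    - [[0, -1, -0.03], 0]
    - [[0, -1, -0.03], 0]
    - [[0, -1, -0.03], 0]
    - [[0, -1, -0.03], 0]
    - [[0, -1, -0.03], 0]
    - [[0, -0.8, -0.03], 0]
    - [[0, -0.4, 0], 0]
    - [[0, 0, 0], 0]

```text
clock: 36.3
tcp_pos: [0.4643, 0.2173, 0.1872]
ee_rot: [0.004, 1.0, -0.004, -0.013]
force: [-0.4, 0.6, -0.1]
opening: 0.0652
```

Emit:
carry_out:
  increments:
    - [[-0.2, -0.6, 0], 0]
    - [[-0.2, -0.7, 0], 0]
    - [[-0.1, -0.4, 0], 0]
    - [[0, 0, 0], 0]
    - [[0, 0, 0.5], 0]
    - [[0, 0, 0.8], 0]
    - [[0, 0, 0.8], 0]
    - [[0, 0, 0.8], 0]
    - [[0, 0, 0.4], 0]
    - [[0, 0, 0], 0]
    - [[0, 0, 0], 0]

```text
clock: 37.22
tcp_pos: [0.4523, 0.2448, 0.1011]
ee_rot: [0.008, 1.0, -0.009, -0.013]
force: [1.2, -0.5, 0.4]
opening: 0.0653
```

```bash
python3 rest.py blue .450,.265
python3 - <<'E'
import sys
E
```

```text
[0.4523 0.2448 0.1011] [ 0.0082  0.9998 -0.0091 -0.0132] [ 1.157  -0.5158  0.4036] 0.06531952009274238 -2.1267995519860916
rest 1802 (array([0.4496, 0.2651, 0.047 ]), np.float64(0.0016431867152267483)) [0.4126 0.2162 0.004 ] [0.4993 0.314  0.0072]
held dish rel tcp 14226 [-0.0358 -0.0317  0.0006] [0.0327 0.0341 0.0168]
```

View pics/rest_blue.png

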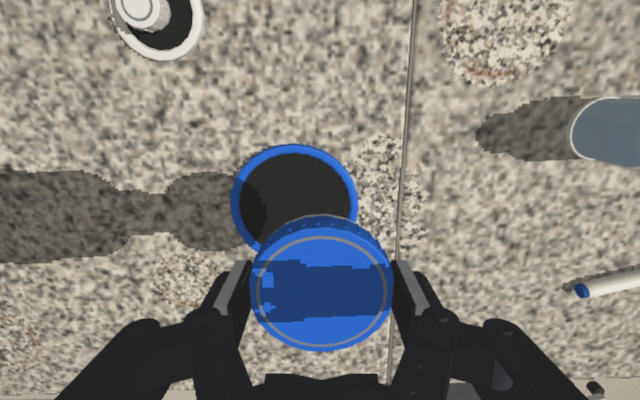

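Blue dish level (321,290), its rest partly ahead at (293,200); 20 mm in y to go.

Emit:
carry_out:
  increments:
    - [[-0.03, -0.35, 0], 0]
    - [[0, -0.3, 0], 0]
    - [[0, 0, 0.3], 0]
    - [[0, 0, 0.5], 0]
    - [[0, 0, 0.5], 0]
    - [[0, 0, 0.5], 0]
    - [[0, 0, 0.4], 0]
    - [[0, 0, 0.2], 0]
    - [[0, 0, 0], 0]
    - [[0, 0, 0], 0]

```text
clock: 38.1
tcp_pos: [0.4538, 0.266, 0.0419]
ee_rot: [0.005, 1.0, -0.008, -0.008]
force: [-0.2, -0.4, -0.4]
opening: 0.0653
```

Emit:
carry_out:
  increments:
    - [[-0.12, 0, 0], 0]
    - [[0, 0, 0.25], 0]
    - [[0, 0, 0.3], 0]
    - [[0, 0, 0.3], 0]
    - [[0, 0, 0.15], 0]
    - [[0, 0, 0], 0]
    - [[0, 0, 0], 0]

```text
clock: 38.68
tcp_pos: [0.4508, 0.2664, 0.0158]
ee_rot: [0.004, 1.0, -0.008, -0.007]
force: [-0.2, -0.2, -0.1]
opening: 0.0653
```

Emit:
carry_out:
  increments:
    - [[0, 0, 0.1], 0]
    - [[0, 0, 0.1], 0]
    - [[0, 0, 0.08], 0]
    - [[0, 0, 0], 0]
    - [[0, 0, 0], 0]

```text
clock: 39.1
tcp_pos: [0.451, 0.2663, 0.0082]
ee_rot: [0.004, 1.0, -0.008, -0.007]
force: [0.1, -0.2, 1.9]
opening: 0.0652
```

Contact; release and back off.

Emit:
carry_out:
  increments:
    - [[0, 0, 0], 0]
    - [[0, 0, 0], 0]
    - [[0, 0, 0], 0]
    - [[0, 0, 0], 0]
    - [[0, 0, 0], 0]
  gripper: 1

```text
clock: 39.52
tcp_pos: [0.4513, 0.2665, 0.0088]
ee_rot: [0.003, 1.0, -0.008, -0.007]
force: [1.4, 0.7, -0.4]
opening: 0.0854
```

Emit:
carry_out:
  increments:
    - [[0, 0, -0.4], 0]
    - [[0, 0, -0.6], 0]
    - [[0, 0, -0.8], 0]
    - [[0, 0, -0.9], 0]
    - [[0, 0, -0.9], 0]
    - [[0, 0, -0.9], 0]
    - [[0, 0, -0.9], 0]
    - [[0, 0, -0.9], 0]
    - [[0, 0, 0], 0]
    - [[0, 0, 0], 0]

```text
clock: 40.35
tcp_pos: [0.4524, 0.2665, 0.1793]
ee_rot: [0.003, 1.0, -0.008, -0.007]
force: [-0.6, -0.4, -0.8]
opening: 0.0853
```

Run:
```python
from h import *
np.set_printoptions(precision=4,suppress=True)
s=ctrl.state();print(s['clock'],s['tcp_pos'],s['force'],s['opening'])
m,p,d=snap('wrist');X=cloud(m,d)
dishes(X,p,d,(.4496,.265),{'blue':.023},.039)
m,q,e=snap('side')
cv2.imwrite('pics/end.png',cv2.resize(np.vstack([p[:,:,::-1],q[:,:,::-1]]),(448,560)))
```

```text
40.35 [0.4524 0.2665 0.1793] [-0.572  -0.3538 -0.7982] 0.08527941945261795
blue 3441 x [0.4178 0.4814] y [0.236  0.2993] mid [0.4496 0.2676 0.022 ]
```

View pics/end.png

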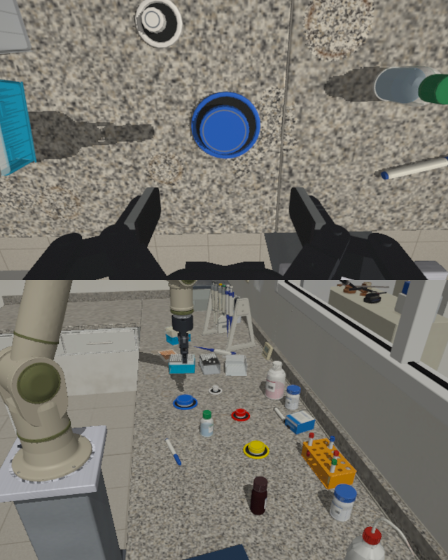

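All four dishes sit in their rests and both bottles are standing. Hand in.

```bash
python3 -c "
from h import *
print(ctrl.hand_in())"
```

```text
the job is handed in; nothing more can be done
None
```

I took the stack apart in the order white, red, yellow, blue, set each dish in the rest of its own colour, and handed in with the clock at about 40 s.

- **Placement:** the wrist camera put each dish within about 3 mm of its rest's centre. All lid tops read about 22 mm, as the camera's usual 2 mm low reading would give for a dish on the floor.
- **Last picture:** all four dishes lie in their rests, both bottles are standing, and the gripper is clear about 0.18 m above the worktop. I judged the bottles by eye and did not measure their positions again.
- **Readings that disagreed:**
  - The finger opening read about 2.5–3 mm less than each dish's width. The grips held anyway.
  - My one tilt fit, on the red dish, was spoiled by gripper pixels, so I judged flatness from lid heights and pictures.
  - The top and wrist cameras differed by about 2–4 mm, and I used the wrist values.
  - Some moves ended up to about 17 mm off to the side, and I corrected each before lowering.

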